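# Hold the sprung lid of the bench engraver for spring setting

### The arm

A 6-joint arm with a two-finger parallel gripper is mounted at the origin on the work surface. World frame = base frame: x ahead of the robot, y to its left, z up, the work surface at z = 0. Lengths are in m, angles in rad, forces in N, time in s.
With the tool pointing down it reaches from about 0.35 to 0.875 m from the base axis. Payload 4.2 kg.
Tool frame: the origin (TCP) lies at the very end of the fingers, on their centre line; the grasp point (between the pads) lies env.grip_depth behind it (env.grip_depth is the distance from the TCP to the grasp point, in m); z points along the fingers, y is the line along which they close (so a half turn about z gives the same grasp; the last joint's range is limited). The gripper opens to 85 mm and grips with 20 to 120 N. Pads are 22 mm wide; open, the fingers measure 114 mm over their backs; the gripper's body (76 mm by 85 mm) begins 54 mm behind the grasp point. The pads swing forward as they close: fully open they stand 13 mm farther back than shut.
Start: joints at [1.568, 0.385, 0.008, 0, -1.194, -0.259], TCP at [0.162, 0.604, 0.231] pointing down, gripper open.
Joint ranges: [-3.14, 3.14], [-1.21, 2.06], [-1.07, 1.41], [-3.16, 2.05], [-2.99, -0.16], [-3.1, 3.1]. Speed limits (rad/s): [2.79, 2.79, 3.14, 3.14, 3.14, 3.14].

### API

Orientations are given as a rotation vector (axis times angle).
In Python, from cell import env gives the robot as it stands.
- The arm moves only by the tool jog_arm, never from a script. Its arguments are lists of equal length, an entry for each row: "travel": the shift along the tool's x, y, z in mm, a list of three; "turn": the turn, a rotation vector about the tool's x, y, z in degrees, a list of three. In form: {"travel": [[x, y, z], ...], "turn": [[rx, ry, rz], ...]}. A call has 1 to 20 rows; each row shifts and turns the commanded pose from where the row before left it, along the tool's axes as they then stand; what a row does not reach is not made up. A row lasts 1/12 s, in which the tool goes at most 41.7 mm and 7.16 degrees, less where a joint would pass 70% of its speed; a pose out of reach is approached as far as the arm can. A call with a gripper value outside its range is refused whole. "jaw" is the finger opening in mm, from 0 to 85.4, set as the call begins (left out, the last holds). The fingers move at their own pace and stop on an object; "force" is the grip in N (left out, the last holds). Time passes only in rows, so rows that do not move let the fingers close. It gives the time, the measured TCP pose, the force, the opening and the grip force at its end, in the units of the state.
- env.get_state(): the state, without advancing time (a new reading comes with each control period).
- env.grab_frame(name): name is "scene" or "top" or "wrist"; returns a dict with "pixels" (420x560x3 uint8, red, green, blue), "fx", "fy", "cx", "cy" (pixels), "D" ([k1, k2, p1, p2, k3] as OpenCV has them; the pictures are not rectified), "extrinsics" (4x4, takes a point from world to camera coordinates); the wrist camera has in their place "mount" (4x4, takes a point from camera to tool coordinates, whose origin is the TCP and whose axes are the flange's). Camera axes: x right, y down, z forward; pixel columns grow to the right and rows downward; lengths in m; the calibration is good to about 2 mm. A picture is of the moment at which its call begins: read the wrist's pose just before it. There is no depth.
- env.finish_job(): hands the job in; it is judged then, once.
The state is a dict: "time_s": time; "joint_positions": joint angles; "joint_vel": joint speeds; "tau": joint torques, N m; "tool_pos": TCP position; "eef_rot": TCP orientation; "wrist_force": force on the tool from outside, world axes, zero at the start; "wrist_torque": the same for the moment, N m; "grip_width": finger opening in m; "grasp_force": force on a finger pad.
Only numpy, scipy, OpenCV 4.12 (cv2) and the standard library are available. Lean on these libraries where they do the work, as an engineer would, in place of code of your own. Each camera call takes 0.05 s, during which the arm holds its last target. There are 200 camera calls.

### The job

I am going to reset the lid springs of the bench engraver. Take the flat steel bench block off its lid and put it back, lying flat, on its square rubber pad; then raise the lid until it is clearly past its balance point, where the springs take over, keep hold so that it does not fly wide open, ease it back without letting it drop, and hold it still just below the balance point, some three to ten degrees under it. The program finishes while the gripper is still holding the lid there; do not throw or drop the block and leave everything else on the bench where it is.

Things in the scene. Friction and masses are not known exactly. Their poses are not given: they have to be found in the camera images.
- engraver: Bench engraver, fixed to the bench: grey steel case 220 (x) by 320 (y) by 100 mm high; origin at the centre of its underside, +x to its back (hinge side), the control panel and lid bar at its -x front, facing the robot. With the shut lid it is 124 mm high.
- lid (a joint): Angle of the engraver's hinged lid in rad: 0 shut (level), growing as its front edge rises and swings back, end stop at 1.35. Balance point at 0.80 rad (46 degrees): below it the lid sinks shut by itself, above it the springs lift it on to the stop. The pull needed at the bar is under 2 N everywhere. The lid is a white 1 kg cover, 222 by 320 mm with a flat smoked window, its top 24 mm above the hinge axis when shut.
- lid_hinge (a point): Middle of the lid's hinge axis, on the back top edge of the case, 100 mm above the bench and 120 mm behind the case centre; fixed to the case, axes as the case: y runs along the hinge axis. The coil springs and their adjuster collars sit on this pin.
- lid_bar (a point): Middle of the lid's handle: a round steel bar 12 mm in diameter and 150 mm long, parallel to the hinge, 48 mm in front of the lid's front edge on two end stalks; 42 mm of clear gap between bar and lid. It lies 278 mm from the hinge axis towards the front and, lid shut, 12 mm above the axis height (112 mm above the bench). Turns with the lid; y runs along the bar.
- block_center (a point): Centre of the steel bench block, a plain slab 50 by 50 by 20 mm, about 0.4 kg, lying on the engraver's lid at the start; axes along its sides, z up.
- pad_top (a point): Centre of the top face of the black rubber pad on which the bench block belongs: 110 by 110 mm square, its top 8 mm above the bench, fixed, to the left or right of the engraver; axes along its sides.
- toolpot: Terracotta pot of tools, fixed, 86 mm in diameter, 95 mm high with handles to about 170 mm, on the other side of the engraver from the pad; origin at the centre of its underside.
- doming_block: Brass doming block, a 50 mm cube with round hollows, a bystander; origin at the centre of its underside.
- mallet: Hammer-shaped mallet, 220 mm long, a bystander lying on the bench; origin under its middle, handle to its -x.
- pliers: Black-handled pliers, 145 mm long, 10 mm thick, a bystander lying on the bench; origin under its middle, jaws to its +x.
- ring_clamp: Wooden ring clamp, 165 by 34 by 26 mm, a bystander lying on the bench; origin under its middle.
- caliper: Steel sliding caliper, 230 mm long, 12 mm thick, a bystander lying on the bench; origin under its middle, jaws to its +x.
- cup: White ceramic cup, 72 mm in diameter, 80 mm high, a bystander; origin at the centre of its underside.
- jar: Amber glass jar with a metal cap, 60 mm in diameter, 65 mm high, a bystander; origin at the centre of its underside.
Not all that is in view belongs to the job. Of the things like the part that bears block_center, leave any that is brown; of the rest the smaller one is meant.

How it is judged:
On the way, in this order (a step that is already met when the one before it is completed fails the run):
1. the bench block lies flat on its rubber pad, released, with the lid still shut (horizontal distance between block_center and pad_top below 0.035 m and height (world z) of block_center below 0.024 m and angle between block_center's own z axis and vertical below 0.12 rad and contact force between block and the fingers below 0.05 N and value of joint lid below 0.06 rad), for 0.2 s.
2. the lid is past its balance point with the gripper on it (value of joint lid above 0.85 rad and contact force between lid and the fingers above 0.1 N), for 0.1 s.
At the end, for the whole second after the job is handed in: The gripper's fingers hold the lid still (under 0.05 rad/s) at 0.60 to 0.77 rad, that is about 2 to 11 degrees below the balance point, and only they carry it; the bench block lies flat and released on its pad, its centre within 35 mm of the pad's centre (value of joint lid between 0.6 and 0.77 rad and velocity of joint lid between -0.05 and 0.05 rad/s and contact force between lid and the fingers above 0.1 N and contact force between block and lid below 0.05 N and horizontal distance between block_center and pad_top below 0.035 m and height (world z) of block_center below 0.024 m and angle between block_center's own z axis and vertical below 0.12 rad and linear speed of block below 0.02 m/s and contact force between block and the fingers below 0.05 N); the arm keeps its last pose, push and grip.
It fails at once if the lid is raised with the bench block still on it (value of joint lid above 0.12 rad and height (world z) of block_center above 0.09 m).
It fails at once if the lid flies wide open (over 1.25 rad) (value of joint lid above 1.25 rad).
It fails at once if the lid is let drop (falls faster than 1.2 rad/s) (velocity of joint lid below -1.2 rad/s).
It fails at once if the bench block is dropped or thrown (moves faster than 0.7 m/s out of the fingers) (linear speed of block above 0.7 m/s and contact force between block and the fingers below 0.05 N).
It fails at once if another thing on the bench is moved by over 30 mm (distance of any of doming_block, mallet, pliers, ring_clamp, caliper, cup, jar from where it was at the start of the episode above 0.03 m).
It also fails if it takes over 58 s, if anything falls off the work surface, if the arm or the gripper's body presses on something with over 40 N, if the wrist force passes 120 N, or if a joint passes its speed limit or range.

## Working session

There is one attempt and no reset: what is moved stays moved. The work goes in short steps, Python scripts to look and compute and a tool call to move; the robot and the scene stay as the last step left them, time stands still between calls to the robot, and variables do not carry over. Pictures are saved under pics/ and viewed, at most 10 in all, crops included, and the job is handed in when it is done.

Besides the shell and the picture viewer there is one more tool, called after "Call:" in YAML: its name, and indented under it one key for each argument. jog_arm: Moves the arm, as the interface text tells. Its arguments: {"type":"object","properties":{"travel":{"type":"array","items":{"type":"array","items":{"type":"number"}}},"turn":{"type":"array","items":{"type":"array","items":{"type":"number"}}},"jaw":{"type":"number"},"force":{"type":"number"}},"required":["travel","turn"]}

```bash
mkdir -p pics; ls; python3 - <<'E'
from cell import env
import cv2
s=env.get_state(); print({k:(v if not hasattr(v,'round') else v) for k,v in s.items()}, env.grip_depth)
for n in("scene","top"):
    f=env.grab_frame(n); cv2.imwrite(f"pics/{n}0.png",cv2.cvtColor(f["pixels"],cv2.COLOR_RGB2BGR))
    print(n,f["fx"],f["fy"],f["cx"],f["cy"],f["D"],f["extrinsics"])
E
```

```text
pics
{'time_s': 0.0, 'joint_positions': array([ 1.56759040e+00,  3.85532701e-01,  6.59149545e-03, -5.45798484e-04,
       -1.19402580e+00, -2.58610759e-01]), 'joint_vel': array([ 5.77516720e-04,  7.01438515e-05, -6.79767754e-04, -8.28479162e-04,
        4.03375188e-04, -1.15462903e-03]), 'tau': array([ 3.05978128e-04, -3.92289805e+01,  1.88407445e+01,  4.18596983e+00,
       -4.52717984e-03, -2.51106144e-06]), 'tool_pos': array([0.16158326, 0.60311501, 0.23021563]), 'eef_rot': array([ 3.11247241e+00, -4.10110963e-01, -3.55875871e-04]), 'wrist_force': array([ 0.11075123,  0.10781149, -0.10861417]), 'wrist_torque': array([-0.0289917 , -0.01283021,  0.04592604]), 'grasp_force': 0.0, 'grip_width': 0.08529135037339212} 0.0187
scene 516.0872764688025 516.0872764688025 281.3111777532487 211.6090023763512 [0.03681676 0.         0.         0.         0.        ] [[-0.69030388  0.7234901  -0.00652857  0.41859622]
 [ 0.5807585   0.54869266 -0.60137836 -0.25378815]
 [-0.43150911 -0.41892534 -0.7989377   1.84934618]
 [ 0.          0.          0.          1.        ]]
top 429.64205531964177 429.64205531964177 280.8813311810519 207.34731751711158 [-0.12237079  0.          0.          0.          0.        ] [[-0.00481883 -0.99986341 -0.01580963  0.00591966]
 [-0.9983501   0.00571494 -0.05713507  0.56621353]
 [ 0.05721762  0.01550822 -0.99824127  1.0882022 ]
 [ 0.          0.          0.          1.        ]]
```

View pics/scene0.png

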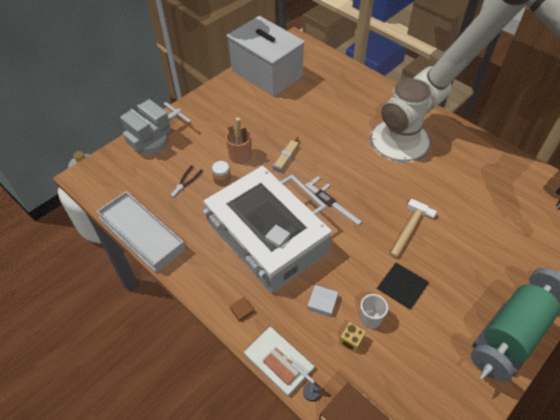

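View pics/top0.png

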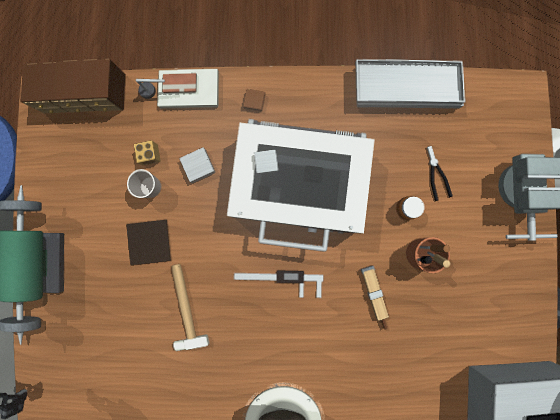

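```bash
python3 - <<'E'
import cv2
a=cv2.imread("pics/top0.png")[115:270,115:385]; cv2.imwrite("pics/c.png",cv2.resize(a,None,fx=2.96,fy=2.96,interpolation=cv2.INTER_CUBIC))
E
cat > h.py <<'E'
import numpy as np,cv2
from cell import env
from scipy.spatial.transform import Rotation as R
TOP=dict(K=np.array([[429.642,0,280.881],[0,429.642,207.347],[0,0,1]]),D=np.array([-0.12237079,0,0,0,0]),
E=np.array([[-0.00481883,-0.99986341,-0.01580963,0.00591966],[-0.9983501,0.00571494,-0.05713507,0.56621353],[0.05721762,0.01550822,-0.99824127,1.0882022]]))
def px2w(uv,z,c=TOP):
    n=cv2.undistortPoints(np.array(uv,float).reshape(-1,1,2),c['K'],c['D'])[:,0]
    d=np.c_[n,np.ones(len(n))]@c['E'][:,:3]; o=-c['E'][:,:3].T@c['E'][:,3]
    return o+d*((z-o[2])/d[:,2])[:,None]
def w2px(P,c=TOP):
    return cv2.projectPoints(np.array(P,float).reshape(-1,3),cv2.Rodrigues(c['E'][:,:3])[0],c['E'][:,3],c['K'],c['D'])[0][:,0]
E
```

```text
(no output)
```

View pics/c.png

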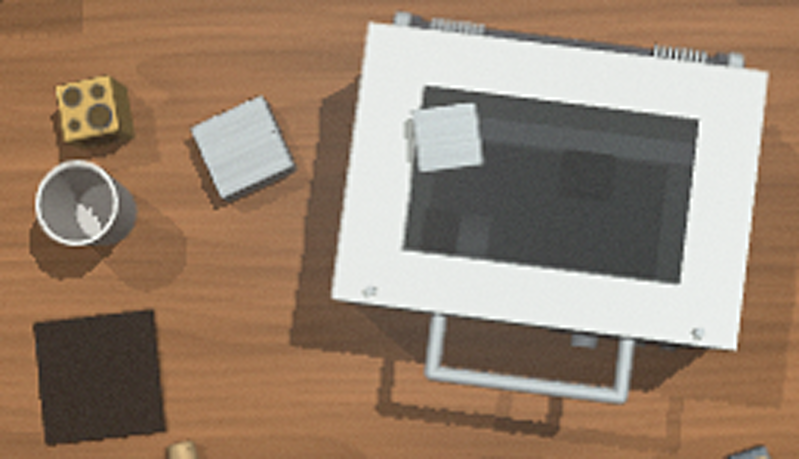

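```bash
python3 - <<'E'
from h import *
def q(l,z): 
    return px2w((np.array(l)+.5)/2.96+115-.5,z)
def rep(n,P):
    e=np.roll(P,-1,0)-P
    print(n,P.mean(0).round(4),np.linalg.norm(e,axis=1).round(3),np.degrees(np.arctan2(e[:,1],e[:,0])).round(1))
rep('block',q([(413,110),(476,102),(483,163),(419,172)],.144))
rep('pad',q([(34,324),(154,310),(165,430),(47,444)],.008))
L=q([(369,23),(767,71),(737,349),(332,298)],.124);rep('lid',L)
rep('bar',q([(431,375),(623,399)],.112))
rep('big',q([(192,132),(263,96),(293,166),(224,199)],.02))
print(R.from_rotvec(env.get_state()['eef_rot']).as_matrix().round(3))
f=env.grab_frame('wrist');print(f['mount'],f['fx'])
E
```

```text
block [0.6659 0.0347 0.144 ] [0.049 0.048 0.05  0.049] [ -83.2 -173.8   97.6    5.5]
pad [0.4776 0.3515 0.008 ] [0.111 0.106 0.108 0.107] [ -83.7 -174.3   96.9    6.9]
lid [ 0.6313 -0.0457  0.124 ] [0.319 0.222 0.32  0.221] [-97.4 172.7  82.5  -7.4]
bar [ 0.4714 -0.0257  0.112 ] [0.153 0.153] [-97.4  82.6]
big [0.6783 0.2212 0.02  ] [0.07  0.068 0.067 0.067] [ -63.6 -156.5  115.1   26.2]
[[ 0.966 -0.259 -0.   ]
 [-0.259 -0.966 -0.002]
 [ 0.     0.002 -1.   ]]
[[ 8.27815945e-04 -9.60486200e-01 -2.78326381e-01  6.99715421e-02]
 [ 9.99999567e-01  6.76761533e-04  6.38802087e-04  1.53485995e-03]
 [-4.25200000e-04 -2.78326790e-01  9.60486344e-01 -1.42926803e-01]
 [ 0.00000000e+00  0.00000000e+00  0.00000000e+00  1.00000000e+00]] 349.4987565849303
```

Call:
jog_arm:
  travel:
    - [0, 0, 0]
    - [0, 0, 0]
    - [0, 0, 0]
    - [21, 30, 0]
    - [21, 30, 0]
    - [21, 30, 0]
    - [21, 30, 0]
    - [21, 30, 0]
    - [21, 30, 0]
    - [21, 30, 0]
    - [21, 30, 0]
    - [21, 30, 0]
    - [21, 30, 0]
    - [21, 30, 0]
    - [21, 30, 0]
    - [21, 30, 0]
    - [21, 30, 0]
    - [21, 30, 0]
    - [21, 30, 0]
    - [0, 0, 0]
  turn:
    - [0, 0, -7.1]
    - [0, 0, -7.1]
    - [0, 0, -7.1]
    - [0, 0, 0]
    - [0, 0, 0]
    - [0, 0, 0]
    - [0, 0, 0]
    - [0, 0, 0]
    - [0, 0, 0]
    - [0, 0, 0]
    - [0, 0, 0]
    - [0, 0, 0]
    - [0, 0, 0]
    - [0, 0, 0]
    - [0, 0, 0]
    - [0, 0, 0]
    - [0, 0, 0]
    - [0, 0, 0]
    - [0, 0, 0]
    - [0, 0, 0]
  jaw: 85

```text
time_s: 1.82
tool_pos: [0.5512, 0.1593, 0.2306]
eef_rot: [3.136, 0.163, -0.0]
wrist_force: [-0.4, 1.4, -0.3]
grip_width: 0.0849
grasp_force: 0.0
```

```bash
cat >> h.py <<'E'
def to(p,yaw=None,M=None):
    s=env.get_state(); T=R.from_rotvec(s['eef_rot'])
    if M is None:
        a=np.radians(yaw); M=np.array([[np.cos(a),np.sin(a),0],[np.sin(a),-np.cos(a),0],[0,0,-1]])
    print('t',round(s['time_s'],2),'pos',s['tool_pos'].round(4),'F',s['wrist_force'].round(1),'w',round(s['grip_width'],4),'g',round(s['grasp_force'],1),'q',s['joint_positions'].round(2))
    print('travel mm',(T.inv().apply(np.array(p)-s['tool_pos'])*1000).round(1),'turn deg',np.degrees((T.inv()*R.from_matrix(M)).as_rotvec()).round(2))
E
python3 -c "
from h import *
to([.666,.0347,.18],6.3)"
```

```text
t 1.82 pos [0.5512 0.1593 0.2306] F [-0.4  1.4 -0.3] w 0.0849 g 0.0 q [ 0.56  0.3  -0.12  0.   -1.15  1.11]
travel mm [101.3 135.8  50.7] turn deg [ 0.08  0.02 -0.34]
```

Call:
jog_arm:
  travel:
    - [20.3, 27.2, 0]
    - [20.3, 27.2, 0]
    - [20.3, 27.2, 0]
    - [20.3, 27.2, 0]
    - [20.1, 27, 0]
    - [0, 0, 0]
    - [0, 0, 0]
    - [0, 0, 0]
  turn:
    - [0, 0, -0.3]
    - [0, 0, 0]
    - [0, 0, 0]
    - [0, 0, 0]
    - [0, 0, 0]
    - [0, 0, 0]
    - [0, 0, 0]
    - [0, 0, 0]

```text
time_s: 2.48
tool_pos: [0.664, 0.0402, 0.2306]
eef_rot: [-3.136, -0.18, 0.002]
wrist_force: [-0.0, -0.3, 0.7]
grip_width: 0.0851
grasp_force: 0.0
```

```bash
python3 -c "
from h import *
to([.666,.0347,.127],6.3)
s=env.get_state();f=env.grab_frame('wrist')
cv2.imwrite('pics/w1.png',cv2.cvtColor(f['pixels'],cv2.COLOR_RGB2BGR))
# predicted block corners
T=np.eye(4);T[:3,:3]=R.from_rotvec(s['eef_rot']).as_matrix();T[:3,3]=s['tool_pos']
C=np.linalg.inv(T@f['mount']);W=dict(K=np.array([[f['fx'],0,f['cx']],[0,f['fy'],f['cy']],[0,0,1]]),D=np.array(f['D']),E=C[:3])
a=np.radians(6.3);A=np.array([[np.cos(a),-np.sin(a)],[np.sin(a),np.cos(a)]])
print(w2px([np.r_[[.6659,.0347]+A@np.array(c)*.025,.144] for c in [(1,1),(1,-1),(-1,-1),(-1,1)]],W).round(0))
"
```

```text
t 2.48 pos [0.664  0.0402 0.2306] F [-0.  -0.3  0.7] w 0.0851 g 0.0 q [ 0.3   0.45  0.12 -0.   -1.23  1.38]
travel mm [  1.5   5.7 103.6] turn deg [-0.01  0.08  0.28]
[[259. 171.]
 [335. 172.]
 [332. 242.]
 [261. 241.]]
```

View pics/w1.png

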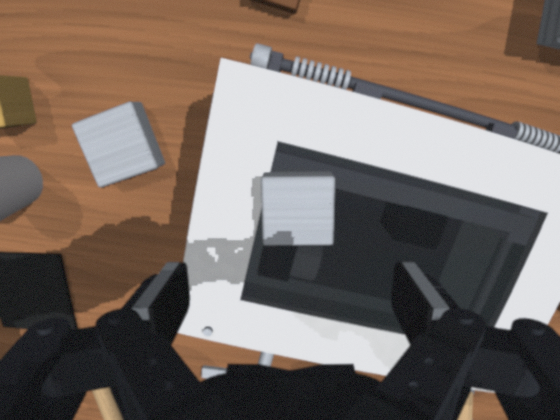

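Call:
jog_arm:
  travel:
    - [0, 5.5, 15]
    - [0, 0, 20]
    - [0, 0, 20]
    - [0, 0, 20]
    - [0, 0, 10]
    - [0, 0, 7]
    - [0, 0, 5]
    - [0, 0, 4]
    - [0, 0, 2]
    - [0, 0, 0]
    - [0, 0, 0]
    - [0, 0, 0]
  turn:
    - [0, 0, 0]
    - [0, 0, 0]
    - [0, 0, 0]
    - [0, 0, 0]
    - [0, 0, 0]
    - [0, 0, 0]
    - [0, 0, 0]
    - [0, 0, 0]
    - [0, 0, 0]
    - [0, 0, 0]
    - [0, 0, 0]
    - [0, 0, 0]

```text
time_s: 3.53
tool_pos: [0.6655, 0.0346, 0.1291]
eef_rot: [-3.136, -0.181, -0.002]
wrist_force: [0.7, -0.6, -0.3]
grip_width: 0.0853
grasp_force: 0.0
```

Call:
jog_arm:
  travel:
    - [0, 0, 0]
    - [0, 0, 0]
    - [0, 0, 0]
    - [0, 0, 0]
    - [0, 0, 0]
    - [0, 0, 0]
    - [0, 0, 0]
    - [0, 0, 0]
    - [0, 0, 0]
    - [0, 0, 0]
  turn:
    - [0, 0, 0]
    - [0, 0, 0]
    - [0, 0, 0]
    - [0, 0, 0]
    - [0, 0, 0]
    - [0, 0, 0]
    - [0, 0, 0]
    - [0, 0, 0]
    - [0, 0, 0]
    - [0, 0, 0]
  jaw: 40
  force: 50

```text
time_s: 4.37
tool_pos: [0.6653, 0.0348, 0.1289]
eef_rot: [-3.136, -0.181, -0.001]
wrist_force: [-1.3, 0.5, 5.6]
grip_width: 0.049
grasp_force: 53.5
```

```bash
python3 -c "
from h import *
to([.666,.0347,.2],6.3)"
```

```text
t 4.37 pos [0.6653 0.0348 0.1289] F [-1.3  0.5  5.6] w 0.049 g 53.5 q [ 0.29  0.53 -0.02  0.   -1.02  1.39]
travel mm [  0.7   0.1 -71.1] turn deg [-0.   -0.05  0.31]
```

Call:
jog_arm:
  travel:
    - [0, 0, -8]
    - [0, 0, -16]
    - [0, 0, -20]
    - [0, 0, -20]
    - [0, 0, -16]
    - [-5, -10, 0]
    - [-10, -22, 0]
    - [-12.7, -28, 0]
    - [-12.7, -28, 0]
    - [-12.7, -28, 0]
    - [-12.7, -28, 0]
    - [-12.7, -28, 0]
    - [-12.7, -28, 0]
    - [-12.7, -28, 0]
    - [-12.7, -28, 0]
    - [-12.7, -28, 0]
    - [-12.7, -28, 0]
    - [-7, -16, 0]
    - [-3, -7.5, 0]
    - [0, 0, 0]
  turn:
    - [0, 0, 0]
    - [0, 0, 0]
    - [0, 0, 0]
    - [0, 0, 0]
    - [0, 0, 0]
    - [0, 0, 0]
    - [0, 0, 0]
    - [0, 0, 0]
    - [0, 0, 0]
    - [0, 0, 0]
    - [0, 0, 0]
    - [0, 0, 0]
    - [0, 0, 0]
    - [0, 0, 0]
    - [0, 0, 0]
    - [0, 0, 0]
    - [0, 0, 0]
    - [0, 0, 0]
    - [0, 0, 0]
    - [0, 0, 0]

```text
time_s: 6.03
tool_pos: [0.4736, 0.3513, 0.2063]
eef_rot: [3.134, 0.184, -0.005]
wrist_force: [-0.1, -0.3, -3.4]
grip_width: 0.0488
grasp_force: 52.7
```

```bash
python3 -c "
from h import *
to([.4776,.3515,.0135],6.3)"
```

```text
t 6.03 pos [0.4736 0.3513 0.2063] F [-0.1 -0.3 -3.4] w 0.0488 g 52.7 q [ 0.91  0.35 -0.12 -0.   -1.11  0.78]
travel mm [ 4.600e+00 -1.000e-01  1.928e+02] turn deg [0.1  0.18 0.43]
```

Call:
jog_arm:
  travel:
    - [0, 0, 0]
    - [1, 0, 10]
    - [1, 0, 20]
    - [0, 0, 28]
    - [0, 0, 28]
    - [0, 0, 28]
    - [0, 0, 25]
    - [0, 0, 16]
    - [0, 0, 12]
    - [0, 0, 8]
    - [0, 0, 5]
    - [0, 0, 4]
    - [0, 0, 3]
    - [0, 0, 2]
    - [0, 0, 1]
    - [0, 0, 0]
    - [0, 0, 0]
    - [0, 0, 0]
  turn:
    - [0, 0, 0]
    - [0, 0, 0]
    - [0, 0, 0]
    - [0, 0, 0]
    - [0, 0, 0]
    - [0, 0, 0]
    - [0, 0, 0]
    - [0, 0, 0]
    - [0, 0, 0]
    - [0, 0, 0]
    - [0, 0, 0]
    - [0, 0, 0]
    - [0, 0, 0]
    - [0, 0, 0]
    - [0, 0, 0]
    - [0, 0, 0]
    - [0, 0, 0]
    - [0, 0, 0]

```text
time_s: 7.53
tool_pos: [0.4777, 0.3509, 0.0188]
eef_rot: [-3.136, -0.181, -0.001]
wrist_force: [-0.2, -0.0, -3.8]
grip_width: 0.0486
grasp_force: 52.7
```

```bash
python3 -c "
from h import *
to([.4776,.3515,.0135],6.3)"
```

```text
t 7.53 pos [0.4777 0.3509 0.0188] F [-0.2 -0.  -3.8] w 0.0486 g 52.7 q [ 0.91  0.56 -0.31  0.   -0.7   0.78]
travel mm [-0.  -0.6  5.3] turn deg [-0.04 -0.04  0.31]
```

Call:
jog_arm:
  travel:
    - [0, 0, 2]
    - [0, 0, 1.5]
    - [0, 0, 1]
    - [0, 0, 0.5]
    - [0, 0, 0]
    - [0, 0, 0]
    - [0, 0, 0]
  turn:
    - [0, 0, 0]
    - [0, 0, 0]
    - [0, 0, 0]
    - [0, 0, 0]
    - [0, 0, 0]
    - [0, 0, 0]
    - [0, 0, 0]

```text
time_s: 8.12
tool_pos: [0.4776, 0.3506, 0.0133]
eef_rot: [3.136, 0.181, -0.0]
wrist_force: [0.1, -0.0, -4.8]
grip_width: 0.0487
grasp_force: 52.8
```

Call:
jog_arm:
  travel:
    - [0, 0, 0.5]
    - [0, 0, 0.5]
    - [0, 0, 0]
    - [0, 0, 0]
    - [0, 0, 0]
  turn:
    - [0, 0, 0]
    - [0, 0, 0]
    - [0, 0, 0]
    - [0, 0, 0]
    - [0, 0, 0]

```text
time_s: 8.53
tool_pos: [0.4777, 0.3507, 0.013]
eef_rot: [-3.136, -0.181, -0.001]
wrist_force: [-2.3, -1.9, 4.4]
grip_width: 0.0487
grasp_force: 53.6
```

Call:
jog_arm:
  travel:
    - [0, 0, 0]
    - [0, 0, 0]
    - [0, 0, 0]
    - [0, 0, 0]
    - [0, 0, 0]
    - [0, 0, 0]
    - [0, 0, -2]
    - [0, 0, -5]
    - [0, 0, -15]
    - [0, 0, -30]
    - [0, 0, -35]
    - [0, 0, -35]
    - [0, 0, -35]
    - [0, 0, -25]
    - [0, 0, 0]
    - [0, 0, 0]
    - [0, 0, 0]
  turn:
    - [0, 0, 0]
    - [0, 0, 0]
    - [0, 0, 0]
    - [0, 0, 0]
    - [0, 0, 0]
    - [0, 0, 0]
    - [0, 0, 0]
    - [0, 0, 0]
    - [0, 0, 0]
    - [0, 0, 0]
    - [0, 0, 0]
    - [0, 0, 0]
    - [0, 0, 0]
    - [0, 0, 0]
    - [0, 0, 0]
    - [0, 0, 0]
    - [0, 0, 0]
  jaw: 80

```text
time_s: 9.95
tool_pos: [0.477, 0.3502, 0.1939]
eef_rot: [3.136, 0.18, -0.002]
wrist_force: [-0.8, -0.2, -0.2]
grip_width: 0.0801
grasp_force: 0.0
```

```bash
python3 - <<'E'
from h import *
to([.4714,-.0257,.25],-7.4)
f=env.grab_frame('top');a=cv2.cvtColor(f['pixels'],cv2.COLOR_RGB2BGR)[115:325,115:385]; cv2.imwrite("pics/t2.png",cv2.resize(a,None,fx=2.8,fy=2.8,interpolation=cv2.INTER_CUBIC))
E
```

```text
t 9.95 pos [0.477  0.3502 0.1939] F [-0.8 -0.2 -0.2] w 0.0801 g 0.0 q [ 0.91  0.36 -0.13 -0.   -1.08  0.78]
travel mm [-48.7 372.8 -56. ] turn deg [ 0.02  0.06 13.98]
```

View pics/t2.png

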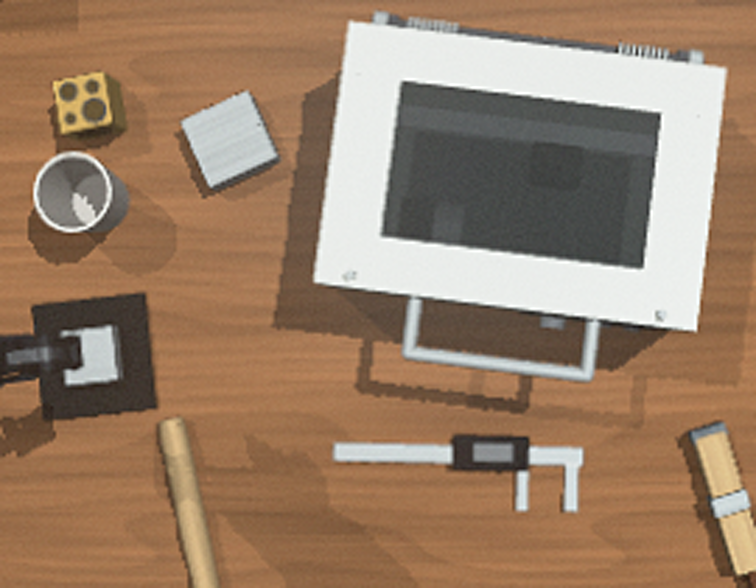

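Call:
jog_arm:
  travel:
    - [0, 0, -10]
    - [0, 0, -10]
    - [0, 0, -10]
    - [0, 0, -10]
    - [0, 0, -10]
    - [0, 0, -6]
    - [0, 0, 0]
    - [0, 0, 0]
    - [0, 0, 0]
    - [0, 0, 0]
    - [0, 0, 0]
    - [0, 0, 0]
    - [0, 0, 0]
    - [0, 0, 0]
    - [0, 0, 0]
    - [0, 0, 0]
    - [0, 0, 0]
  turn:
    - [0, 0, 6.9]
    - [0, 0, 6.9]
    - [0, 0, 6.9]
    - [0, 0, 6.9]
    - [0, 0, 6.9]
    - [0, 0, 6.9]
    - [0, 0, 6.9]
    - [0, 0, 6.9]
    - [0, 0, 6.9]
    - [0, 0, 6.9]
    - [0, 0, 6.9]
    - [0, 0, 6.9]
    - [0, 0, 6.9]
    - [0, 0, 6.9]
    - [0, 0, 6.9]
    - [0, 0, 0]
    - [0, 0, 0]
  jaw: 34
  force: 30

```text
time_s: 11.42
tool_pos: [0.4772, 0.3503, 0.2488]
eef_rot: [2.085, -2.346, 0.0]
wrist_force: [-0.1, -0.4, -0.4]
grip_width: 0.0341
grasp_force: 0.0
```

```bash
python3 -c "
from h import *
to([.4714,-.0257,.25],-97.4)"
```

```text
t 11.42 pos [0.4772 0.3503 0.2488] F [-0.1 -0.4 -0.4] w 0.0341 g 0.0 q [ 0.91  0.32 -0.05 -0.   -1.21 -1.02]
travel mm [374.1 -38.3  -0.4] turn deg [ 0.1  -0.14  0.67]
```

Call:
jog_arm:
  travel:
    - [10, -1, 0]
    - [20, -2, 0]
    - [30, -3, 0]
    - [34, -3.5, 0]
    - [34, -3.5, 0]
    - [34, -3.5, 0]
    - [34, -3.5, 0]
    - [34, -3.5, 0]
    - [34, -3.5, 0]
    - [34, -3.5, 0]
    - [34, -3.5, 0]
    - [22, -3, 0]
    - [14, -1.8, 0]
    - [6, -1, 0]
    - [0, 0, 0]
    - [0, 0, 0]
    - [0, 0, 0]
  turn:
    - [0, 0, 0.7]
    - [0, 0, 0]
    - [0, 0, 0]
    - [0, 0, 0]
    - [0, 0, 0]
    - [0, 0, 0]
    - [0, 0, 0]
    - [0, 0, 0]
    - [0, 0, 0]
    - [0, 0, 0]
    - [0, 0, 0]
    - [0, 0, 0]
    - [0, 0, 0]
    - [0, 0, 0]
    - [0, 0, 0]
    - [0, 0, 0]
    - [0, 0, 0]

```text
time_s: 12.83
tool_pos: [0.4676, -0.0247, 0.2502]
eef_rot: [-2.071, 2.363, 0.0]
wrist_force: [-0.8, 0.4, -0.8]
grip_width: 0.034
grasp_force: 0.0
```

```bash
python3 -c "
from h import *
to([.4714,-.0257,.09],-97.4)
s=env.get_state();f=env.grab_frame('wrist')
cv2.imwrite('pics/w2.png',cv2.cvtColor(f['pixels'],cv2.COLOR_RGB2BGR))
T=np.eye(4);T[:3,:3]=R.from_rotvec(s['eef_rot']).as_matrix();T[:3,3]=s['tool_pos']
C=np.linalg.inv(T@f['mount']);W=dict(K=np.array([[f['fx'],0,f['cx']],[0,f['fy'],f['cy']],[0,0,1]]),D=np.array(f['D']),E=C[:3])
b=np.array([.4714,-.0257,.112]);a=np.radians(-7.4);u=np.array([-np.sin(a),np.cos(a),0])
print(w2px([b+.075*u,b,b-.075*u],W).round(0))
"
```

```text
t 12.83 pos [ 0.4676 -0.0247  0.2502] F [-0.8  0.4 -0.8] w 0.034 g 0.0 q [ 0.3   0.1  -0.33 -0.   -1.14 -0.43]
travel mm [  0.5  -3.9 160.2] turn deg [ 0.01  0.01 -0.13]
[[285. 276.]
 [284. 194.]
 [284. 101.]]
```

View pics/w2.png

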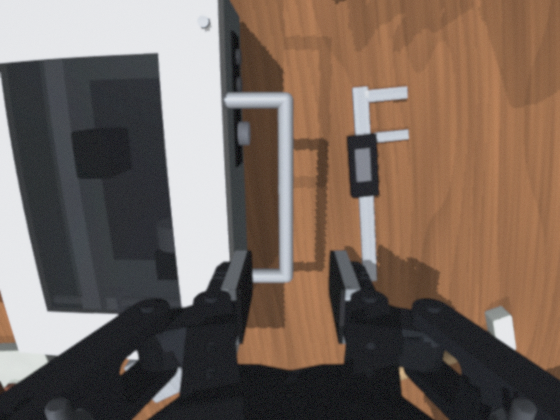

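Call:
jog_arm:
  travel:
    - [0, -2.5, 10]
    - [0, 0, 20]
    - [0, 0, 25]
    - [0, 0, 25]
    - [0, 0, 20]
    - [0, 0, 15]
    - [0, 0, 12]
    - [0, 0, 10]
    - [0, 0, 8]
    - [0, 0, 6]
    - [0, 0, 5]
    - [0, 0, 3]
    - [0, 0, 1]
    - [0, 0, 0]
    - [0, 0, 0]
    - [0, 0, 0]
  turn:
    - [0, 0, 0]
    - [0, 0, 0]
    - [0, 0, 0]
    - [0, 0, 0]
    - [0, 0, 0]
    - [0, 0, 0]
    - [0, 0, 0]
    - [0, 0, 0]
    - [0, 0, 0]
    - [0, 0, 0]
    - [0, 0, 0]
    - [0, 0, 0]
    - [0, 0, 0]
    - [0, 0, 0]
    - [0, 0, 0]
    - [0, 0, 0]

```text
time_s: 14.22
tool_pos: [0.4705, -0.0256, 0.0908]
eef_rot: [-2.069, 2.363, -0.001]
wrist_force: [-0.2, -0.1, 0.1]
grip_width: 0.0341
grasp_force: 0.0
```

Call:
jog_arm:
  travel:
    - [0, 0, 0]
    - [0, 0, 0]
    - [0, 0, 0]
    - [0, 0, 0]
    - [0, 0, 0]
    - [0, 0, 0]
    - [0, 0, 0]
    - [0, 0, 0]
  turn:
    - [0, 0, 0]
    - [0, 0, 0]
    - [0, 0, 0]
    - [0, 0, 0]
    - [0, 0, 0]
    - [0, 0, 0]
    - [0, 0, 0]
    - [0, 0, 0]
  jaw: 0
  force: 30

```text
time_s: 14.88
tool_pos: [0.4714, -0.0257, 0.0908]
eef_rot: [-2.068, 2.362, -0.003]
wrist_force: [4.1, -3.9, -0.6]
grip_width: 0.0111
grasp_force: 29.3
```

```bash
cat > arc.py <<'E'
from h import *
import sys
# per-row travel (tool y,z mm) along the arc; bar radius .2783, phase .0431
s=env.get_state(); print(s['tool_pos'].round(4),s['wrist_force'].round(1),round(s['grip_width'],4))
r,p=278.3,.0431
th=np.array([0,.02,.05,.09]+list(np.arange(.14,.94,.05)))
d=np.c_[-np.diff(-r*np.cos(th+p)),-np.diff(r*np.sin(th+p))]
for t,x in zip(th[1:],d): print(t.round(2),x.round(1))
E
python3 arc.py
```

```text
[ 0.4714 -0.0257  0.0908] [ 4.1 -3.9 -0.6] 0.0111
0.02 [-0.3 -5.6]
0.05 [-0.7 -8.3]
0.09 [ -1.3 -11.1]
0.14 [ -2.2 -13.7]
0.19 [ -2.9 -13.6]
0.24 [ -3.6 -13.5]
0.29 [ -4.2 -13.3]
0.34 [ -4.9 -13. ]
0.39 [ -5.5 -12.8]
0.44 [ -6.2 -12.5]
0.49 [ -6.8 -12.2]
0.54 [ -7.4 -11.8]
0.59 [ -7.9 -11.4]
0.64 [ -8.5 -11. ]
0.69 [ -9.  -10.6]
0.74 [ -9.6 -10.1]
0.79 [-10.1  -9.6]
0.84 [-10.5  -9.1]
0.89 [-11.   -8.6]
```

Call:
jog_arm:
  travel:
    - [0, -0.3, -5.6]
    - [0, -0.7, -8.3]
    - [0, -1.3, -11.1]
    - [0, -2.2, -13.7]
    - [0, -2.9, -13.6]
    - [0, -3.6, -13.5]
    - [0, -4.2, -13.3]
    - [0, -4.9, -13]
    - [0, 0, 0]
    - [0, 0, 0]
  turn:
    - [0, 0, 0]
    - [0, 0, 0]
    - [0, 0, 0]
    - [0, 0, 0]
    - [0, 0, 0]
    - [0, 0, 0]
    - [0, 0, 0]
    - [0, 0, 0]
    - [0, 0, 0]
    - [0, 0, 0]

```text
time_s: 15.72
tool_pos: [0.4919, -0.0283, 0.183]
eef_rot: [-2.067, 2.361, -0.004]
wrist_force: [7.2, -3.0, -4.6]
grip_width: 0.0108
grasp_force: 30.6
```

```bash
cat >> h.py <<'E'
def th():
    s=env.get_state(); g=s['tool_pos']-R.from_rotvec(s['eef_rot']).apply([0,0,env.grip_depth]); h=np.array([.747,-.0615,.1]); u=np.array([.9917,-.1288,0])
    v=g-h; f=-v@u; print('theta',np.arctan2(v[2],f)-.0431,'r',np.hypot(f,v[2]),s['wrist_force'].round(1),s['wrist_torque'].round(2),round(s['grip_width'],4),s['grasp_force'])
E
python3 -c "
from h import *
th()
f=env.grab_frame('scene');a=cv2.cvtColor(f['pixels'],cv2.COLOR_RGB2BGR)[100:310,180:460]; cv2.imwrite('pics/s2.png',cv2.resize(a,None,fx=2.6,fy=2.6))"
```

```text
theta 0.33323799403160426 r 0.27673887493042565 [ 7.2 -3.  -4.6] [-0.88 -1.83  0.03] 0.0108 30.618875920772552
```

View pics/s2.png

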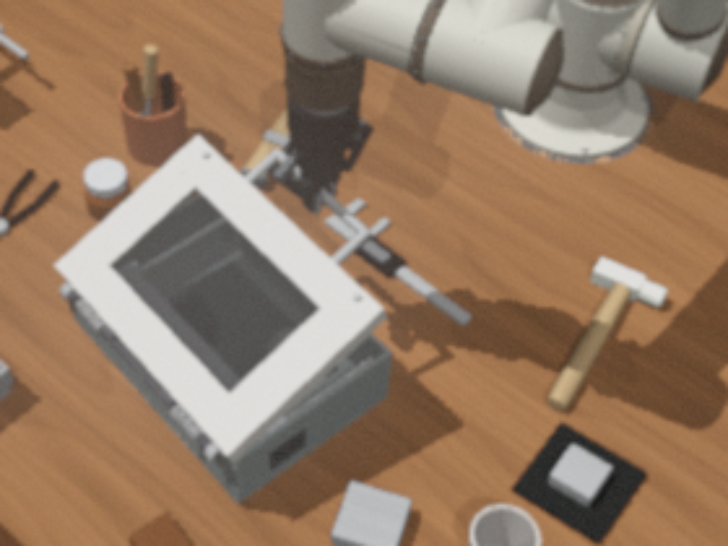

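The lid is following the gripper at about 0.33 rad, and the block is on its pad. I'll keep raising it.

Call:
jog_arm:
  travel:
    - [0, -5.5, -12.8]
    - [0, -6.2, -12.5]
    - [0, -6.8, -12.2]
    - [0, -7.4, -11.8]
    - [0, -7.9, -11.4]
    - [0, -8.5, -11]
    - [0, -9, -10.6]
    - [0, 0, 0]
    - [0, 0, 0]
  turn:
    - [0, 0, 0]
    - [0, 0, 0]
    - [0, 0, 0]
    - [0, 0, 0]
    - [0, 0, 0]
    - [0, 0, 0]
    - [0, 0, 0]
    - [0, 0, 0]
    - [0, 0, 0]

```text
time_s: 16.52
tool_pos: [0.5405, -0.0348, 0.2636]
eef_rot: [2.068, -2.364, -0.002]
wrist_force: [2.1, 0.6, -3.5]
grip_width: 0.0107
grasp_force: 30.0
```

```bash
python3 -c "
from h import *
th()"
```

```text
theta 0.6762622214286697 r 0.27672976662568033 [ 2.1  0.6 -3.5] [-0.05 -0.7   0.04] 0.0107 30.014869272708893
```

Call:
jog_arm:
  travel:
    - [0, -9.6, -10.1]
    - [0, -10.1, -9.6]
    - [0, -10.5, -9.1]
    - [0, -11, -8.6]
    - [0, -9, -6.5]
    - [0, 0, 0]
    - [0, 0, 0]
    - [0, 0, 0]
    - [0, 0, 0]
  turn:
    - [0, 0, 0]
    - [0, 0, 0]
    - [0, 0, 0]
    - [0, 0, 0]
    - [0, 0, 0]
    - [0, 0, 0]
    - [0, 0, 0]
    - [0, 0, 0]
    - [0, 0, 0]

```text
time_s: 17.27
tool_pos: [0.5893, -0.0413, 0.3086]
eef_rot: [2.069, -2.363, -0.002]
wrist_force: [-3.9, 4.5, 5.5]
grip_width: 0.0106
grasp_force: 30.4
```

```bash
python3 -c "
from h import *
th()
f=env.grab_frame('scene');a=cv2.cvtColor(f['pixels'],cv2.COLOR_RGB2BGR)[80:310,180:460]; cv2.imwrite('pics/s3.png',cv2.resize(a,None,fx=2.6,fy=2.6))"
```

```text
theta 0.9174926615950344 r 0.27740002937325553 [-3.9  4.5  5.5] [0.89 1.18 0.01] 0.0106 30.426330864429474
```

View pics/s3.png

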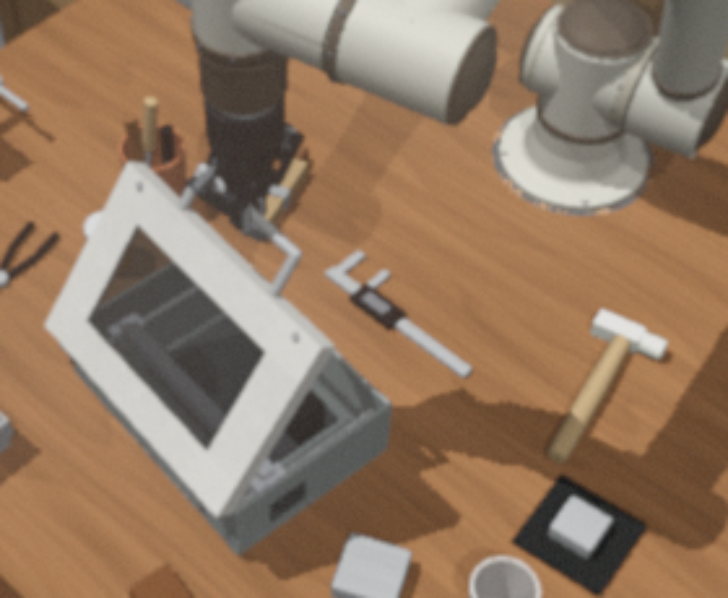

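Call:
jog_arm:
  travel:
    - [0, 2.8, 2]
    - [0, 2.9, 2]
    - [0, 5.6, 4.2]
    - [0, 5.5, 4.3]
    - [0, 5.3, 4.5]
    - [0, 5.2, 4.6]
    - [0, 5.1, 4.7]
    - [0, 5, 4.9]
    - [0, 4.8, 5]
    - [0, 2.4, 2.5]
    - [0, 2.3, 2.5]
    - [0, 0, 0]
    - [0, 0, 0]
    - [0, 0, 0]
    - [0, 0, 0]
    - [0, 0, 0]
    - [0, 0, 0]
  turn:
    - [0, 0, 0]
    - [0, 0, 0]
    - [0, 0, 0]
    - [0, 0, 0]
    - [0, 0, 0]
    - [0, 0, 0]
    - [0, 0, 0]
    - [0, 0, 0]
    - [0, 0, 0]
    - [0, 0, 0]
    - [0, 0, 0]
    - [0, 0, 0]
    - [0, 0, 0]
    - [0, 0, 0]
    - [0, 0, 0]
    - [0, 0, 0]
    - [0, 0, 0]

```text
time_s: 18.73
tool_pos: [0.5432, -0.0352, 0.2668]
eef_rot: [2.069, -2.363, -0.003]
wrist_force: [-4.7, 2.9, 4.3]
grip_width: 0.0109
grasp_force: 31.0
```

```bash
python3 - <<'E'
from h import *
th(); print(env.get_state()['joint_vel'].round(4))
f=env.grab_frame('scene');a=cv2.cvtColor(f['pixels'],cv2.COLOR_RGB2BGR)
S=dict(K=np.array([[f['fx'],0,f['cx']],[0,f['fy'],f['cy']],[0,0,1]]),D=np.array(f['D']),E=np.array(f['extrinsics'])[:3])
c=a[120:320,190:400];k=3;c=cv2.resize(c,None,fx=k,fy=k,interpolation=cv2.INTER_CUBIC)
h=np.array([.747,-.0615,.1]);u=np.array([.9917,-.1288,0]);v=np.array([.1288,.9917,0]);z=np.array([0,0,1])
for t,col in((.6,(255,0,0)),(.69,(0,0,255)),(.77,(0,200,0))):
    d=-u*np.cos(t)+z*np.sin(t);n=u*np.sin(t)+z*np.cos(t)
    P=[h+.230*d+.024*n-.16*v,h+.230*d+.024*n+.16*v,h+.008*d+.024*n+.16*v]
    q=((w2px(P,S)-[190,120]+.5)*k).round().astype(int)
    cv2.polylines(c,[q.reshape(-1,1,2)],False,col,1)
cv2.imwrite('pics/s4.png',c)
E
```

```text
theta 0.6911707842200702 r 0.2768328046381183 [-4.7  2.9  4.3] [ 1.05  1.05 -0.01] 0.0109 30.99069893360138
[ 0.0001 -0.0004 -0.0009 -0.0004 -0.     -0.0023]
```

View pics/s4.png

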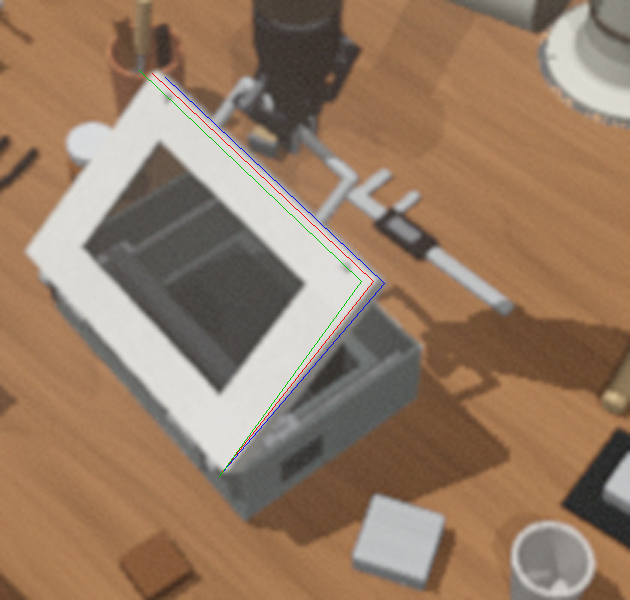

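The lid's edges match the 0.69 rad overlay, and it's still and gripped. Handing in.

```bash
python3 -c "
from cell import env
print(env.finish_job())"
```

```text
the job is handed in; nothing more can be done
None
```

The job is handed in, with no verdict shown: the bench block lies flat and released on its rubber pad, the lid was raised to about 0.92 rad and eased back, and the gripper is holding it still at about 0.69 rad, roughly 6 degrees below the balance point.

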